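Carry a tray with a loose flask onto the desk riser

TASK

Pick up the carrying tray by its bar, and by tilting and steadying the tray alone bring the loose flask lying on it to the middle under the bar, so that the tray hangs balanced. Hold the tray clear above the desk riser with the flask kept settled in the middle for a good five seconds, then set the tray down gently, centred and square on the riser with the flask still resting in the middle, and let go. The flask must not knock hard against the end rims or come off the tray, the tray must not be tipped steeply, and the things around stay where they are.

Things in the scene. Friction and masses are not known exactly. Their poses are not given: they have to be found in the camera images.
- tray: Loose bamboo carrying tray, 306 mm (its x) x 150 mm (its y), 0.46 kg with its bar. Origin: centre of its underside, z up; symmetric to a half turn. Flat felt floor, top 6 mm above the underside. Side walls along x 6 mm thick, tops at 26 mm. End rims 8 mm thick, tops at 14 mm, inner faces at x = +145, -145 mm. Two posts, 24 mm wide, tops at 130 mm, stand at x = 0 in the side walls and carry a bar.
- tray_bar (a point): Centre of the tray's carrying bar, 116 mm above the tray's underside. The bar runs along the tray's y between the posts, 136 mm long, 18 mm thick along x, 24 mm high; its underside is 104 mm above the tray's underside. Pinch it from above at its middle, fingers closing along the tray's x (about 45 N). Axes as the tray's.
- tray_mid (a point): Where the flask's centre is when it lies in the middle of the tray: tray x = 0, y = 0, 31 mm above the tray's underside. Axes as the tray's.
- flask: Steel flask, round ends, two black bands, diameter 50, length 128 mm, 0.25 kg (hidden: x 0.7-1.3). Origin: its centre; own y: long axis, lying along tray y, 5 mm clear of each side wall. Rolls along tray x at about 6.5 m/s2 per rad of tilt, less a slight resistance (0.004 rad). Starts at rest 55 to 90 mm from the middle, to tray +x; touches an end rim at 120 mm; a knock over 6 N is hard.
- rim_a: The tray's end rim at its +x end, fixed to the tray, 138 mm long (y), 8 mm thick, 8 mm high above the floor. Origin: centre of its underside, at tray x = +149 mm, 6 mm above the tray's underside.
- rim_b: The same end rim at the tray's -x end, origin at tray x = -149 mm.
- riser: Medium-brown wooden desk riser, fixed: flat top board 380 mm (its x) x 240 mm (its y) on two long legs, top 90 mm above the desk. Origin: centre of its foot, on the desk. The tray goes on top with its length along the riser's x, either way round.
- riser_top (a point): Centre of the riser's top surface, 90 mm above the desk. Axes as the riser's.
- mug: Bystander: yellow mug, radius 40 mm, 90 mm high, beyond the work. Origin: centre of its underside.
- cream_jar: Bystander: white jar, radius 32 mm, 60 mm high. Origin: centre of its underside.
- notebook: Bystander: thick blue notebook, 60 x 120 x 22 mm, lying flat. Origin: centre of its underside.
- bar (a joint): Turn of the carrying bar about the tray's y axis relative to the tray, rad; 0 = square to the tray. The bar turns in sprung rubber bushes, 4.5 N m per rad (damping 0.25 N m s/rad), so a held tray sags at the end where the flask is: with a level gripper about 0.5 rad per m of flask offset, and a flask off the middle runs away ever faster (time constant about 0.55 s).
Not all that is in view belongs to the job. Leave any orange, red or turquoise look-alike of the flask alone.

How it is judged:
By the outcome, as a careful person would: the job done as asked, in the order asked, and still so for the second after the job is handed in, with the robot touching nothing.
It also fails if it takes over 72 s, if anything falls off the work surface, if the arm or the gripper's body presses on something with over 40 N, if the wrist force passes 120 N, or if a joint passes its speed limit or range.

ROBOT

A 6-joint arm with a two-finger parallel gripper is mounted at the origin on the work surface. World frame = base frame: x ahead of the robot, y to its left, z up, the work surface at z = 0. Lengths are in m, angles in rad, forces in N, time in s.
With the tool pointing down it reaches from about 0.35 to 0.85 m from the base axis. Payload 8.1 kg.
Tool frame: the origin (TCP) lies on the mounting face of the last link; the fingertips stand 186 mm ahead of it and the grasp point (between the pads) lies 167 mm ahead of it; z points along the fingers, y is the direction in which the jaws open and shut (so a half turn about z gives the same grasp; the last joint's range is limited). The gripper opens to 93 mm and grips with 3 to 60 N. Pads are 15 mm wide; open, the fingers measure 128 mm over their backs; the gripper's body (75 mm by 188 mm) begins 65 mm behind the grasp point.
Start: joints at [1.217, 0.13, 1.488, -0, 1.523, -0.085], TCP at [0.159, 0.578, 0.405] pointing down, gripper open.
Joint ranges: [-2.96, 2.96], [-0.89, 2.26], [0.02, 2.5], [-1.34, 4.48], [0, 2.73], [-2.66, 2.66]. Speed limits (rad/s): [2.39, 2.39, 2.79, 3.14, 3.14, 3.14].

INTERFACE

Orientations are given as a rotation vector (axis times angle).
In Python, from plant import robot, read_camera, spotter gives the robot as it stands.
- The arm moves only by the tool arm_command, never from a script. Its arguments are lists of equal length, an entry for each row: "xyz": the shift along the world's x, y, z in cm, a list of three; "turn": the turn, a rotation vector about the world's x, y, z in rad, a list of three. A call has 1 to 12 rows; each row shifts and turns the commanded pose from where the row before left it; what a row does not reach is not made up. A row lasts 1/8 s, in which the tool goes at most 62.5 mm and 10.7 degrees, less where a joint would pass 70% of its speed; a pose out of reach is approached as far as the arm can. A call is refused whole if a number of a shift passes 6.25 or a number of a turn 0.188, either way. A call with a gripper value outside its range is refused whole. "gripper" is the finger opening in cm, from 0 to 9.3, set as the call begins (left out, the last holds). The fingers move at their own pace and stop on an object; "force" is the grip in N (left out, the last holds). Time passes only in rows, so rows that do not move let the fingers close. It gives the time, the measured TCP pose, the force and the opening at its end, in the units of the state.
- robot.read_state(): the state, without advancing time (a new reading comes with each control period).
- read_camera(name): name is "scene" or "top" or "wrist"; returns a dict with "frame" (384x512x3 uint8, red, green, blue), "z_map" (384x512 float32, m along the optical axis (not along the pixel's ray), 0 where there is no reading), "fx", "fy", "cx", "cy" (pixels), "distortion" ([k1, k2, p1, p2, k3] as OpenCV has them; the pictures are not rectified), "eye" and "orientation" of the camera in the world. Camera axes: x right, y down, z forward; pixel columns grow to the right and rows downward; lengths in m; the calibration is good to about 2 mm. A picture is of the moment at which its call begins.
- robot.close_job(): hands the job in, once; it reports no verdict.
Trained networks look in a picture, given as the dict that the camera call returned (one of the last four; its "shot" number tells which), for a name from the list of things; names that differ only in an ending like _2 or _b are one class to them, and where a whole thing is asked for, a point or a joint stands for the part that bears it (a point fixed in the world has none). Each returns a list of dicts, best first, with "confidence" (0 to 1); they miss things now and then, are a little off and sometimes report something else, mostly with a low value. They report only what shows in the picture. A call takes as long as a camera call. They do not tell look-alikes from the thing itself.
- spotter.masks_of(picture, query): "pixels" (384x512 bool, what is visible of it) and "centre" ([row, column] in pixels, amid what is visible of it).
The state is a dict: "t": time; "q": joint angles; "dq": joint speeds; "joint_torque": joint torques, N m; "tool_pos": TCP position; "orientation": TCP orientation; "force": force on the tool from outside, world axes, zero at the start; "wrist_torque": the same for the moment, N m; "opening": finger opening in m.
Only numpy, scipy, OpenCV 4.12 (cv2) and the standard library are available. Lean on these libraries where they do the work, as an engineer would, in place of code of your own. Each camera call takes 0.05 s, during which the arm holds its last target. There are 200 camera calls.

## Working session

There is one attempt and no reset: what is moved stays moved. The work goes in short steps, Python scripts to look and compute and a tool call to move; the robot and the scene stay as the last step left them, time stands still between calls to the robot, and variables do not carry over. Pictures are saved under pics/ and viewed, about 8 in all and at most 12, crops included, and the job is handed in when it is done.

Besides the shell and the picture viewer there is one more tool, called after "Call:" by a JSON object that holds its "api" and its "payload". arm_command: Moves the arm, as the interface text tells. Its arguments: {"type":"object","properties":{"xyz":{"type":"array","items":{"type":"array","items":{"type":"number"}}},"turn":{"type":"array","items":{"type":"array","items":{"type":"number"}}},"gripper":{"type":"number"},"force":{"type":"number"}},"required":["xyz","turn"]}

```bash
ls; mkdir -p pics
cat > h.py <<'E'
import numpy as np, cv2
from plant import robot, read_camera, spotter
from scipy.spatial.transform import Rotation as R
def rot(p):
    o=np.array(p["orientation"],float)
    return o if o.shape==(3,3) else (R.from_rotvec(o).as_matrix() if o.size==3 else R.from_quat(o).as_matrix())
def world(p,mask=None):
    K=np.array([[p["fx"],0,p["cx"]],[0,p["fy"],p["cy"]],[0,0,1]])
    z=p["z_map"]; m=(z>0)if mask is None else mask&(z>0)
    r,c=np.nonzero(m)
    n=cv2.undistortPoints(np.stack([c,r],1).astype(np.float64)[:,None],K,np.array(p["distortion"],float))[:,0]
    zz=z[r,c]
    P=np.c_[n*zz[:,None],zz]@rot(p).T+np.array(p["eye"])
    return P,r,c
def save(p,n): cv2.imwrite("pics/"+n,p["frame"][:,:,::-1])
E
python3 - <<'E'
from h import *
s=robot.read_state(); print({k:np.round(v,3) for k,v in s.items()})
ims=[]
for n in("scene","top"):
    p=read_camera(n); print(n,p["eye"],p["orientation"],p["shot"]); ims.append(p["frame"])
    for q in ("tray","tray_bar","flask","riser","rim_a","mug","cream_jar","notebook"):
        for d in spotter.masks_of(p,q)[:3]:
            P,_,_=world(p,d["pixels"])
            print(q,round(d["confidence"],2),np.round(d["centre"]),d["pixels"].sum(),np.round(np.median(P,0),3) if len(P) else None, np.round(P.min(0),3) if len(P) else None,np.round(P.max(0),3) if len(P) else None)
    save(p,n+"0.png")
v=np.vstack(ims)
cv2.imwrite("pics/a.png",cv2.resize(v[:,:,::-1],(400*1,600)))
E
```

```text
pics
{'t': np.float64(0.0), 'q': array([ 1.217,  0.131,  1.489, -0.   ,  1.523, -0.085]), 'dq': array([ 0.001,  0.002,  0.   , -0.001,  0.001,  0.001]), 'joint_torque': array([-2.0000e-03, -5.5984e+01, -4.9176e+01,  7.6000e-02,  3.6000e-02,
       -0.0000e+00]), 'tool_pos': array([0.159, 0.578, 0.404]), 'orientation': array([-4.210e-01, -3.113e+00,  3.000e-03]), 'force': array([ 0.276,  0.385, -0.328]), 'wrist_torque': array([0.008, 0.005, 0.04 ]), 'opening': np.float64(0.093)}
scene [ 1.2831009  -0.25878222  1.09811565] [-2.05364663 -1.52994799  0.5433702 ] 1
tray 0.64 [225. 209.] 673 [ 0.581 -0.201  0.049] [ 0.516 -0.262 -0.   ] [ 0.599 -0.132  0.061]
tray 0.59 [186. 198.] 405 [ 0.488 -0.198  0.125] [ 0.472 -0.267  0.102] [ 0.495 -0.131  0.133]
tray 0.56 [204. 201.] 3385 [ 0.488 -0.199  0.008] [ 0.311 -0.28  -0.005] [ 0.636 -0.106  0.135]
tray_bar 0.72 [202. 203.] 3381 [ 0.489 -0.2    0.008] [ 0.308 -0.276 -0.006] [ 0.636 -0.119  0.133]
flask 0.84 [203. 257.] 577 [ 0.539 -0.032  0.044] [ 0.438 -0.064 -0.006] [0.59  0.016 0.057]
flask 0.74 [215. 140.] 576 [ 0.483 -0.384  0.043] [ 0.
[... 1320 characters left out ...]
0.543 -0.261  0.027] [ 0.593 -0.138  0.063]
riser 0.6 [218. 148.] 11004 [0.443 0.251 0.09 ] [ 0.249  0.121 -0.007] [0.64  0.418 0.101]
rim_a 0.54 [160. 313.] 7 [ 0.629 -0.235  0.013] [ 0.628 -0.245  0.008] [ 0.63  -0.227  0.02 ]
rim_a 0.51 [258. 307.] 96 [ 0.331 -0.221  0.014] [ 0.327 -0.269  0.004] [ 0.335 -0.14   0.021]
mug 0.69 [107. 241.] 790 [ 0.786 -0.007  0.03 ] [ 0.732 -0.049 -0.004] [0.837 0.052 0.1  ]
mug 0.24 [114. 296.] 351 [ 0.752 -0.177  0.059] [ 0.728 -0.208  0.015] [ 0.787 -0.148  0.069]
cream_jar 0.6 [117. 297.] 368 [ 0.753 -0.177  0.059] [ 0.727 -0.21   0.002] [ 0.789 -0.15   0.069]
notebook 0.85 [112. 167.] 799 [0.759 0.214 0.022] [ 0.723  0.154 -0.003] [0.8   0.279 0.033]
```

View pics/top0.png

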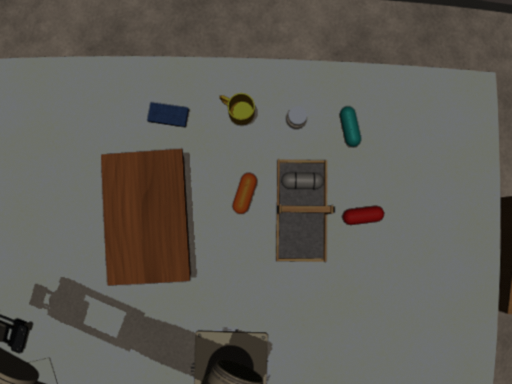

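View pics/scene0.png

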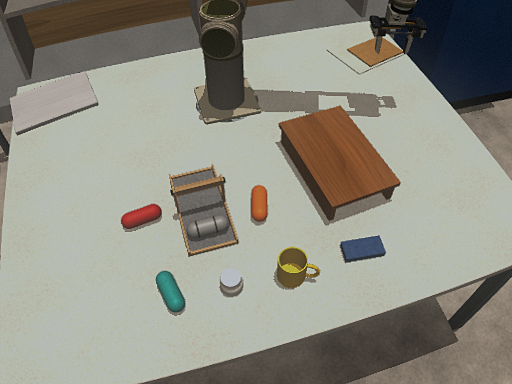

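The only steel flask with black bands is at top pixel (178,304), on the tray. The orange (195,243), red (215,363) and turquoise (126,350) ones are look-alikes. Next I fit the tray and riser poses.

Run:
```python
from h import *
for n in("scene","top"):
    p=read_camera(n); P,r,c=world(p); print(n,p["fx"])
    def rect(m,lab):
        q=P[m][:,:2].astype(np.float32)
        b=cv2.minAreaRect(q*1000); print(lab,m.sum(),np.round(b[0],1),np.round(b[1],1),round(b[2],2),"zmed",np.round(np.median(P[m][:,2]),4))
    def rect2(m,lab): # robust: erode by occupancy
        q=P[m][:,:2]; g=np.zeros((1000,1000),np.uint8); ij=np.round(q*500).astype(int)+[0,500]
        ok=(ij>=0).all(1)&(ij<1000).all(1); g[ij[ok,0],ij[ok,1]]=255
        g=cv2.morphologyEx(cv2.morphologyEx(g,2+1,np.ones((5,5))),cv2.MORPH_OPEN,np.ones((5,5)))
        a,b_=np.nonzero(g); 
        b=cv2.minAreaRect(np.c_[a*2,(b_-500)*2].astype(np.float32)); print(lab,"robust",np.round(b[0],1),np.round(b[1],1),round(b[2],2))
    reg=(P[:,0]>.25)&(P[:,0]<.7)&(P[:,1]>.05)&(P[:,1]<.5)
    m=reg&(abs(P[:,2]-.09)<.008); rect(m,"riser");rect2(m,"riser")
    t=(P[:,0]>.28)&(P[:,0]<.68)&(P[:,1]>-.295)&(P[:,1]<-.1)
    rect(t&(P[:,2]>.018)&(P[:,2]<.034)&(abs(P[:,1]+.2)>.06),"walls")
    rect(t&(P[:,2]>.1),"bar+post")
    k=t&(P[:,2]>.122); print("bar top/post med",np.round(P[k].mean(0),4),k.sum())
    for sx in (.333,.63):
        k=t&(abs(P[:,0]-sx)<.012)&(P[:,2]>.009)&(P[:,2]<.019); print("rim",np.round(P[k].mean(0),4),k.sum())
    f=t&(P[:,0]>.53)&(P[:,0]<.61)&(P[:,2]>.04)&(abs(P[:,1]+.2)<.055); 
    # fit cylinder axis along y: center height .031, r .025
    from scipy.optimize import least_squares
    Q=P[f]; s=least_squares(lambda v:np.hypot(Q[:,0]-v[0]-v[2]*(Q[:,1]+.2),Q[:,2]-v[1])-.025,[.57,.031,0],loss="soft_l1",f_scale=.003); print("flask x,z,slope",np.round(s.x,4),f.sum())
```

```text
scene 434.2507161285157
riser 6703 [445.4 257.2] [390.6 245.7] 5.33 zmed 0.0907
riser robust [447.3 256.3] [386.9 244.7] 5.1
walls 254 [ 482.8 -199.8] [306.3 150.3] 0.26 zmed 0.0256
bar+post 523 [ 482.5 -200.1] [ 27.6 159.8] 1.06 zmed 0.1249
bar top/post med [ 0.4833 -0.2007  0.1273] 305
rim [ 0.3344 -0.2001  0.0133] 115
rim [ 0.6305 -0.2001  0.0138] 161
flask x,z,slope [ 0.5696  0.0301 -0.0148] 476
top 471.3581788719954
riser 10813 [445.  256.2] [381.3 241.2] 5.5 zmed 0.0903
riser robust [444.2 255.8] [381.3 241.7] 5.33
walls 454 [ 480.6 -200.4] [306.  148.4] 1.21 zmed 0.0259
bar+post 400 [ 480.6 -200.6] [ 23.1 159.8] 0.4 zmed 0.1283
bar top/post med [ 0.4806 -0.1979  0.1285] 378
rim [ 0.3327 -0.2031  0.0136] 149
rim [ 0.6284 -0.1957  0.0132] 143
flask x,z,slope [ 0.569   0.0309 -0.0095] 570
```

Call:
{"api": "arm_command", "payload": {"xyz": [[3.6, -4.7, 0], [3.6, -4.7, 0], [3.6, -4.7, 0], [3.6, -4.7, 0], [3.6, -4.7, 0], [3.6, -4.7, 0], [3.6, -4.7, 0], [3.6, -4.7, 0], [0.5, -5.7, 0], [0.5, -5.7, 0], [0.5, -5.7, 0], [0.5, -5.7, 0]], "turn": [[0, 0, -0.1075], [0, 0, -0.1075], [0, 0, -0.1075], [0, 0, -0.1075], [0, 0, -0.1075], [0, 0, -0.1075], [0, 0, -0.1075], [0, 0, -0.1075], [0, 0, -0.1075], [0, 0, -0.1075], [0, 0, -0.1075], [0, 0, -0.1075]], "gripper": 9.3}}

```text
t: 2.5
tool_pos: [0.4671, -0.0274, 0.405]
orientation: [2.211, 2.23, 0.001]
force: [0.6, 0.3, -0.9]
opening: 0.0928
```

Call:
{"api": "arm_command", "payload": {"xyz": [[0.5, -5.8, 0], [0.5, -5.8, 0], [0.5, -5.8, -2], [0, 0, -4], [0, 0, 0], [0, 0, 0]], "turn": [[0, 0, 0], [0, 0, 0], [0, 0, 0], [0, 0, 0], [0, 0, 0], [0, 0, 0]]}}

```text
t: 3.25
tool_pos: [0.4826, -0.1991, 0.346]
orientation: [2.207, 2.235, 0.001]
force: [0.6, -0.8, 0.4]
opening: 0.0927
```

```bash
cat >> h.py <<'E'
def tool(s):
    M=R.from_rotvec(s["orientation"]).as_matrix(); return np.array(s["tool_pos"]),M
def rep(s):
    p,M=tool(s); z=M[:,2]
    # tilt g: + = tool rotated about world +y ; roll about x
    print("t",round(float(s["t"]),2),"pos",np.round(p,4),"jaw yaw",round(np.arctan2(M[1,1],M[0,1]),4),"toolz",np.round(z,4),"F",np.round(s["force"],2),"T",np.round(s["wrist_torque"],3),"open",round(float(s["opening"]),4))
E
python3 - <<'E'
from h import *
rep(robot.read_state())
w=read_camera("wrist"); save(w,"w1.png"); print(w["fx"],w["eye"],w["orientation"])
s=read_camera("scene")
P,r,c=world(w); t=(P[:,2]>.122)&(P[:,2]<.14)&(abs(P[:,0]-.48)<.04)&(abs(P[:,1]+.2)<.09)
print("bar wrist",np.round(P[t].mean(0),4),np.round(P[t].min(0),4),np.round(P[t].max(0),4),t.sum())
cv2.imwrite("pics/w1.png",np.hstack([cv2.resize(x["frame"][:,:,::-1],(400,300)) for x in(w,s)]))
E
```

```text
t 3.25 pos [ 0.4826 -0.1991  0.346 ] jaw yaw 0.0128 toolz [ 8.e-04 -3.e-04 -1.e+00] F [ 0.59 -0.77  0.4 ] T [-0.079  0.     0.044] open 0.0927
306.3530221034297 [ 0.48135373 -0.12436552  0.32495994] [2.86156866 0.01773878 0.00295001]
bar wrist [ 0.4794 -0.1826  0.1269] [ 0.4671 -0.2554  0.122 ] [ 0.4902 -0.1209  0.1307] 4946
```

View pics/w1.png

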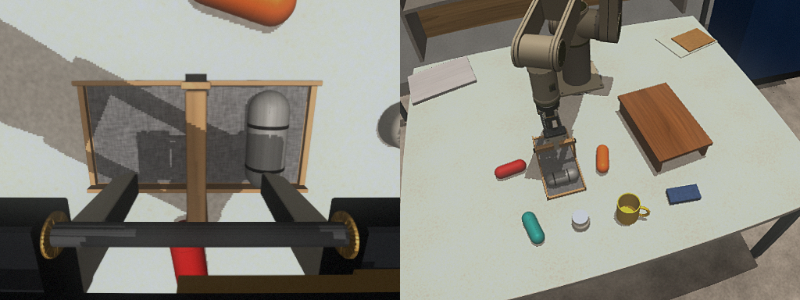

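Call:
{"api": "arm_command", "payload": {"xyz": [[-0.15, -0.05, -2], [0, 0, -2], [0, 0, -1.6], [0, 0, -0.7], [0, 0, 0], [0, 0, 0]], "turn": [[0, 0, 0], [0, 0, 0], [0, 0, 0], [0, 0, 0], [0, 0, 0], [0, 0, 0]]}}

```text
t: 4.1
tool_pos: [0.4812, -0.2002, 0.2826]
orientation: [2.207, 2.234, 0.001]
force: [0.3, -0.4, -0.2]
opening: 0.0926
```

Call:
{"api": "arm_command", "payload": {"xyz": [[0, 0, 0], [0, 0, 0], [0, 0, 0], [0, 0, 0], [0, 0, 0], [0, 0, 0], [0, 0, 0], [0, 0, 0]], "turn": [[0, 0, 0], [0, 0, 0], [0, 0, 0], [0, 0, 0], [0, 0, 0], [0, 0, 0], [0, 0, 0], [0, 0, 0]], "gripper": 0, "force": 45}}

```text
t: 5.1
tool_pos: [0.4807, -0.2, 0.2817]
orientation: [-2.208, -2.234, 0.001]
force: [-0.0, 0.4, 3.2]
opening: 0.0179
```

Run:
```python
from h import *
rep(robot.read_state())
w=read_camera("wrist"); s=read_camera("scene")
np.savez("w2.npz",z=w["z_map"],eye=w["eye"],o=w["orientation"])
cv2.imwrite("pics/w2.png",np.hstack([cv2.resize(x["frame"][:,:,::-1],(400,300)) for x in(w,s)]))
for x in(w,s):
    P,r,c=world(x)
    t=(abs(P[:,0]-.48)<.18)&(abs(P[:,1]+.2)<.1)&(P[:,2]<.06)
    f=t&(P[:,2]>.036)&(abs(P[:,0]-.48)<.145)&(abs(P[:,1]+.2)<.055); print("flask pts",f.sum(),np.round(np.percentile(P[f],[5,50,95],axis=0),4))
    for sx in (.333,.63):
        k=t&(abs(P[:,0]-sx)<.012)&(P[:,2]>.009)&(P[:,2]<.019); print("rim",np.round(P[k].mean(0),4) if k.any() else 0,k.sum())
for q in("flask","rim_a","tray_bar","tray"):
  for x in(w,s):
    for d in spotter.masks_of(x,q)[:3]:
        P,_,_=world(x,d["pixels"]); print(q,round(d["confidence"],2),np.round(d["centre"]),np.round(np.median(P,0),3))
```

```text
t 5.1 pos [ 0.4807 -0.2     0.2817] jaw yaw 0.012 toolz [-6.e-04  1.e-04 -1.e+00] F [-0.03  0.35  3.2 ] T [-0.094 -0.225  0.073] open 0.0179
flask pts 7647 [[ 0.5444 -0.2308  0.0397]
 [ 0.5605 -0.1872  0.0515]
 [ 0.5833 -0.1496  0.0552]]
rim [ 0.3323 -0.2037  0.0127] 1885
rim [ 0.6279 -0.1995  0.0126] 1859
flask pts 517 [[ 0.5572 -0.248   0.0383]
 [ 0.5799 -0.1994  0.0514]
 [ 0.593  -0.1515  0.0572]]
rim [ 0.3358 -0.2217  0.0129] 47
rim [ 0.6308 -0.2014  0.0135] 171
flask 0.78 [337. 236.] [ 0.461 -0.328  0.035]
flask 0.7 [189. 369.] [ 0.56  -0.184  0.051]
flask 0.7 [  4. 370.] [ 0.557 -0.063  0.03 ]
flask 0.92 [214. 139.] [ 0.482 -0.384  0.042]
flask 0.79 [227. 205.] [ 0.583 -0.199  0.049]
flask 0.62 [203. 256.] [ 0.541 -0.033  0.044]
rim_a 0.96 [188.  82.] [ 0.333 -0.198  0.013]
rim_a 0.9 [187. 428.] [ 0.627 -0.194  0.012]
rim_a 0.65 [248. 213.] [ 0.632 -0.198  0.014]
tray_bar 0.59 [174. 237.] [ 0.471 -0.18   0.006]
tray_bar 0.88 [211. 205.] [ 0.495 -0.207  0.007]
tray 0.83 [172. 236.] [ 0.47  -0.18   0.006]
tray 0.63 [213. 204.] [ 0.497 -0.206  0.007]
```

View pics/w2.png

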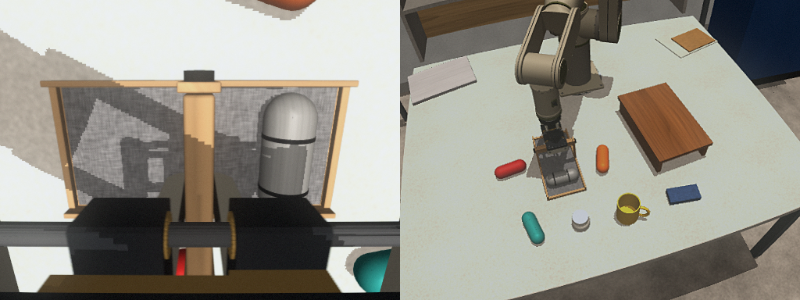

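```bash
cat >> h.py <<'E'
from scipy.optimize import least_squares
import json,os
CAL=json.load(open("cal.json")) if os.path.exists("cal.json") else dict(u0=0,w0=0,phi0=0)
def meas(w=None,s=None,dbg=False):
    "flask offset x along tray, tray pitch phi (+ = +x end down), gripper tilt g"
    s=s or robot.read_state(); t=float(s["t"]); w=w or read_camera("wrist")
    pos,M=tool(s); G=pos+.167*M[:,2]
    j=M[:,1]; yaw=np.arctan2(j[1],j[0]); e=np.array([np.cos(yaw),np.sin(yaw),0]); n=np.array([-e[1],e[0],0])
    g=np.arcsin(np.clip(-(M[:,2]@e),-1,1)); 
    P,_,_=world(w); Q=P-G; u=Q@e; v=Q@n; h=Q[:,2]
    ok=(abs(u)<.16)&(abs(v)<.062)&(h<-.03)&(h>-.16); u,v,h=u[ok],v[ok],h[ok]
    phi=-np.inf; phi=g if abs(g)<.3 else 0
    phi=CAL.get("last",0.); w0=-.110+CAL["w0"]
    for _ in range(6):
        # derotate by phi about bar: x=u cos - h sin ; y= h cos + u sin
        x=u*np.cos(phi)-h*np.sin(phi); z=h*np.cos(phi)+u*np.sin(phi)
        fl=(abs(z-w0)<.006)&(abs(x)<.138)
        if fl.sum()<50: break
        a=cv2.fitLine(np.c_[x[fl],z[fl]].astype(np.float32),cv2.DIST_HUBER,0,.001,.001).ravel(); dphi=-np.arctan2(a[1]*np.sign(a[0]),abs(a[0])); phi+=dphi
        if abs(dphi)<1e-5: break
    x=u*np.cos(phi)-h*np.sin(phi); z=h*np.cos(phi)+u*np.sin(phi)
    wm=np.median(z[(abs(z-w0)<.006)&(abs(x)<.138)])
    rm=(z-wm>.005)&(z-wm<.012); ra=x[rm&(x>.14)&(x<.16)]; rb=x[rm&(x<-.14)&(x>-.16)]
    f=(z-wm>.014)&(z-wm<.054)&(abs(x)<.146)
    x1=x[f];z1=z[f]-wm
    r=least_squares(lambda p:np.hypot(x1-p[0],z1-.025)-.025,[np.median(x1)],loss="soft_l1",f_scale=.002)
    # bodies: end caps rounded; use only cylindrical part
    vv=v[f]; k=abs(vv)<.038
    if k.sum()>100: r=least_squares(lambda p:np.hypot(x1[k]-p[0],z1[k]-.025)-.025,r.x,loss="soft_l1",f_scale=.002)
    o=dict(t=t,x=r.x[0]-CAL["u0"],phi=phi-CAL["phi0"],g=g,wm=wm,ra=np.median(ra) if len(ra)>20 else None,rb=np.median(rb) if len(rb)>20 else None,n=int(k.sum()),rms=float(np.sqrt(np.mean(r.fun**2))))
    if not dbg: open("log.txt","a").write(json.dumps({k:float(o[k]) for k in("t","x","phi","g")})+"\n")
    return o
def pr(o): print({k:(None if o[k] is None else round(float(o[k]),4)) for k in o})
E
python3 - <<'E'
from h import *
for i in range(3):
    s=robot.read_state(); o=meas(s=s,dbg=True); pr(o)
rep(s)
E
```

```text
{'t': 5.6, 'x': 0.0868, 'phi': 0.0005, 'g': 0.0005, 'wm': -0.1093, 'ra': 0.1477, 'rb': -0.1487, 'n': 6505.0, 'rms': 0.0006}
{'t': 5.65, 'x': 0.0868, 'phi': 0.0005, 'g': 0.0005, 'wm': -0.1093, 'ra': 0.1477, 'rb': -0.1486, 'n': 6512.0, 'rms': 0.0006}
{'t': 5.7, 'x': 0.0868, 'phi': 0.0004, 'g': 0.0005, 'wm': -0.1093, 'ra': 0.1476, 'rb': -0.1487, 'n': 6496.0, 'rms': 0.0006}
t 5.7 pos [ 0.4807 -0.2     0.2817] jaw yaw 0.012 toolz [-5.e-04  1.e-04 -1.e+00] F [-4.15  0.25  2.42] T [-0.028  0.711  0.059] open 0.0178
```

Call:
{"api": "arm_command", "payload": {"xyz": [[-0.25, 0, 0], [-0.3, 0, 0], [-0.28, 0, 0.1], [0, 0, 0.4], [0, 0, 0.8], [0, 0, 1.0], [0, 0, 0.8], [0, 0, 0.4]], "turn": [[0, -0.015, 0], [0, -0.018, 0], [0, -0.017, 0], [0, 0, 0], [0, 0, 0], [0, 0, 0], [0, 0, 0], [0, 0, 0]]}}

```text
t: 6.75
tool_pos: [0.4728, -0.2002, 0.3178]
orientation: [2.182, 2.208, 0.055]
force: [-0.0, -0.2, -6.4]
opening: 0.018
```

```bash
echo '{"u0":-0.0005,"w0":0.0007,"phi0":0.0004}'>cal.json
python3 - <<'E'
from h import *
for i in range(3):
    s=robot.read_state(); o=meas(s=s); pr(o)
rep(s)
E
```

```text
{'t': 6.75, 'x': 0.087, 'phi': -0.0113, 'g': -0.0512, 'wm': -0.1094, 'ra': 0.1476, 'rb': -0.1487, 'n': 6384.0, 'rms': 0.0006}
{'t': 6.8, 'x': 0.0868, 'phi': -0.0103, 'g': -0.0514, 'wm': -0.1095, 'ra': 0.1475, 'rb': -0.1487, 'n': 6367.0, 'rms': 0.0006}
{'t': 6.85, 'x': 0.0868, 'phi': -0.0105, 'g': -0.051, 'wm': -0.1095, 'ra': 0.1475, 'rb': -0.1487, 'n': 6386.0, 'rms': 0.0006}
t 6.85 pos [ 0.4728 -0.2001  0.3175] jaw yaw 0.0121 toolz [ 5.100e-02 -6.000e-04 -9.987e-01] F [-0.58  0.58 -7.4 ] T [-0.031  0.299  0.016] open 0.0176
```

```bash
cat > plan.py <<'E'
from h import *
import sys
S=.466;FR=.004;A=6.5
def state(win=.3,nimg=3):
    for i in range(nimg): o=meas()
    L=[json.loads(l) for l in open("log.txt")]; te=L[-1]["t"]+.05
    L=[l for l in L if l["t"]>te-win]
    t=np.array([l["t"]-te for l in L]);x=np.array([l["x"] for l in L]); ph=np.mean([l["phi"] for l in L]); g=L[-1]["g"]
    acc=A*ph; b=x-.5*acc*t**2   # known accel from measured pitch
    c=np.polyfit(t,b,1) if len(t)>1 else [0,x[0]]
    return te,c[1],c[0],ph,g,o
def plan(x,v,ph,g,T,n,b=0.,xt=0.,A0=None):
    sg=np.sign(v) if abs(v)>.003 else np.sign(xt-x)
    a0=A*ph-A*FR*sg if A0 is None else A0
    Mx=np.array([[T**3,T**4,T**5],[3*T**2,4*T**3,5*T**4],[6*T,12*T**2,20*T**3]])
    rhs=np.array([xt-x-v*T-a0*T*T/2,-v-a0*T,-a0]); q=np.linalg.solve(Mx,rhs)
    c=np.r_[x,v,a0/2,q][::-1]; out=[]; gp=g
    for k in range(1,n+1):
        tt=min(k*.125,T); X=np.polyval(c,tt);V=np.polyval(np.polyder(c),tt);Ac=np.polyval(np.polyder(c,2),tt)
        gt=Ac/A+FR*(np.sign(V) if abs(V)>.004 else 0)-S*X-b
        out.append((round(gt-gp,4),round((gt-gp)*16.7,3),round(X,4),round(V,4),round(gt,4))); gp=gt
    return out
if __name__=="__main__":
    T=float(sys.argv[1]);n=int(sys.argv[2]);xt=float(sys.argv[3]) if len(sys.argv)>3 else 0.
    te,x,v,ph,g,o=state(); b=ph-g-S*x
    print("te %.2f x %.4f v %.4f phi %.4f g %.4f bias %.4f rims %s %s"%(te,x,v,ph,g,b,o["ra"],o["rb"])); rep(robot.read_state())
    for r in plan(x,v,ph,g,T,n,b,xt): print(r)
E
python3 plan.py 2.0 12
```

```text
te 7.05 x 0.0863 v -0.0087 phi -0.0089 g -0.0494 bias 0.0003 rims 0.14744938282112344 -0.14873241366624607
t 7.05 pos [ 0.4724 -0.1999  0.3162] jaw yaw 0.0121 toolz [ 4.920e-02  4.000e-04 -9.988e-01] F [-0.59 -0.64 -6.85] T [-0.041  0.277 -0.038] open 0.0176
(np.float64(-0.0058), np.float64(-0.097), np.float64(0.0849), np.float64(-0.0156), np.float64(-0.0553))
(np.float64(-0.0023), np.float64(-0.038), np.float64(0.0823), np.float64(-0.0265), np.float64(-0.0575))
(np.float64(0.001), np.float64(0.016), np.float64(0.0782), np.float64(-0.0391), np.float64(-0.0565))
(np.float64(0.0038), np.float64(0.064), np.float64(0.0725), np.float64(-0.0517), np.float64(-0.0527))
(np.float64(0.0062), np.float64(0.103), np.float64(0.0653), np.float64(-0.0625), np.float64(-0.0465))
(np.float64(0.008), np.float64(0.133), np.float64(0.057), np.float64(-0.0705), np.float64(-0.0386))
(np.float64(0.0091), np.float64(0.152), np.float64(0.0479), np.float64(-0.0748), np.float64(-0.0295))
(np.float64(0.0095), np.float64(0.159), np.float64(0.0384), np.float64(-0.0751), np.float64(-0.02))
(np.float64(0.0093), np.float64(0.155), np.float64(0.0292), np.float64(-0.0712), np.float64(-0.0107))
(np.float64(0.0083), np.float64(0.139), np.float64(0.0208), np.float64(-0.0635), np.float64(-0.0024))
(np.float64(0.0067), np.float64(0.112), np.float64(0.0135), np.float64(-0.0527), np.float64(0.0044))
(np.float64(0.0045), np.float64(0.076), np.float64(0.0077), np.float64(-0.0397), np.float64(0.0089))
```

Call:
{"api": "arm_command", "payload": {"xyz": [[-0.09, 0, 0.2], [-0.04, 0, 0.6], [0.02, 0, 1.0], [0.06, 0, 1.2], [0.1, 0, 1.0], [0.13, 0, 0.6]], "turn": [[0, -0.0055, 0], [0, -0.0022, 0], [0, 0.001, 0], [0, 0.0038, 0], [0, 0.0062, 0], [0, 0.008, 0]]}}

```text
t: 7.8
tool_pos: [0.4746, -0.2001, 0.364]
orientation: [2.188, 2.214, 0.042]
force: [-0.5, 0.9, -6.7]
opening: 0.0179
```

```bash
python3 plan.py 1.5 12|tr -d 'npfloat64.()' >/dev/null
python3 - <<'E'
import json
L=[json.loads(l) for l in open("log.txt")][-3:]
print(L)
E
```

```text
[{'t': 7.8, 'x': 0.08631157321116889, 'phi': -0.0010147079592570662, 'g': -0.03953595798947552}, {'t': 7.85, 'x': 0.0860248135616782, 'phi': 0.0015458277193829417, 'g': -0.03969806645485046}, {'t': 7.9, 'x': 0.08600135032451055, 'phi': -0.0002109537599608302, 'g': -0.0397494106647132}]
```

Run:
```python
from h import *
w=read_camera("wrist");s=read_camera("scene")
o=meas(); pr(o); rep(robot.read_state())
cv2.imwrite("pics/w3.png",np.hstack([cv2.resize(w["frame"][:,:,::-1],(400,300)),cv2.resize(s["frame"][120:300,100:340,::-1],(400,300))]))
```

```text
{'t': 8.05, 'x': 0.086, 'phi': 0.0027, 'g': -0.038, 'wm': -0.1094, 'ra': 0.1475, 'rb': -0.1486, 'n': 6372.0, 'rms': 0.0006}
t 8.1 pos [ 0.4742 -0.1999  0.3621] jaw yaw 0.0121 toolz [ 3.770e-02  6.000e-04 -9.993e-01] F [-0.06  0.96 -6.58] T [-0.064  0.363  0.015] open 0.0177
```

View pics/w3.png

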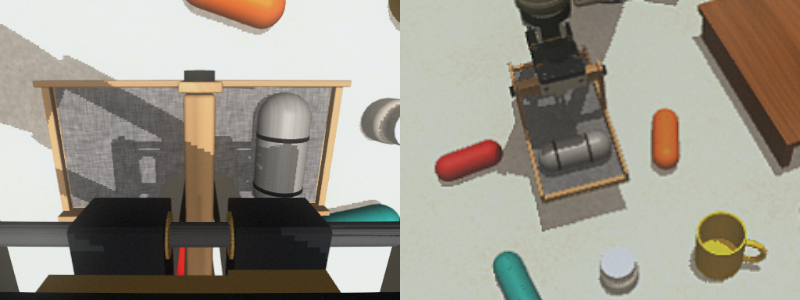

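Call:
{"api": "arm_command", "payload": {"xyz": [[-0.26, 0, 0], [-0.26, 0, 0], [0, 0, 0]], "turn": [[0, -0.0157, 0], [0, -0.0157, 0], [0, 0, 0]]}}

```text
t: 8.48
tool_pos: [0.4688, -0.2001, 0.3627]
orientation: [2.172, 2.198, 0.077]
force: [-0.4, 0.5, -7.8]
opening: 0.0182
```

```bash
sed -i 's/out.append((round(gt-gp,4),round((gt-gp)\*16.7,3),round(X,4),round(V,4),round(gt,4)))/out.append("%.4f %.2f  x%.4f v%.4f g%.4f"%(gt-gp,(gt-gp)*16.7,X,V,gt))/' plan.py; python3 plan.py 1.6 12; tail -3 log.txt
```

```text
te 8.62 x 0.0827 v -0.0297 phi -0.0267 g -0.0702 bias 0.0050 rims 0.14746707810551396 -0.14866965357811435
t 8.62 pos [ 0.4691 -0.2001  0.3628] jaw yaw 0.0119 toolz [ 7.010e-02 -1.000e-04 -9.975e-01] F [-0.86  0.97 -6.27] T [-0.076  0.309 -0.004] open 0.0178
0.0041 0.07  x0.0778 v-0.0475 g-0.0661
0.0071 0.12  x0.0709 v-0.0629 g-0.0589
0.0094 0.16  x0.0623 v-0.0746 g-0.0496
0.0108 0.18  x0.0525 v-0.0814 g-0.0387
0.0114 0.19  x0.0421 v-0.0830 g-0.0274
0.0111 0.19  x0.0319 v-0.0794 g-0.0163
0.0099 0.17  x0.0225 v-0.0709 g-0.0064
0.0079 0.13  x0.0144 v-0.0584 g0.0016
0.0052 0.09  x0.0080 v-0.0434 g0.0067
0.0017 0.03  x0.0036 v-0.0275 g0.0084
-0.0022 -0.04  x0.0010 v-0.0131 g0.0062
-0.0026 -0.04  x0.0001 v-0.0030 g0.0036
{"t": 8.475, "x": 0.08523046701192091, "phi": -0.028120923787355423, "g": -0.07055946218545067}
{"t": 8.525, "x": 0.08473607210200391, "phi": -0.026013897731900215, "g": -0.07030559924038181}
{"t": 8.575, "x": 0.08399066005763356, "phi": -0.025831587612628937, "g": -0.07020393558800248}
```

Call:
{"api": "arm_command", "payload": {"xyz": [[0.05, 0, 0], [0.1, 0, 0], [0.14, 0, 0], [0.17, 0, 0], [0.19, 0, 0]], "turn": [[0, 0.003, 0], [0, 0.006, 0], [0, 0.0085, 0], [0, 0.0105, 0], [0, 0.0114, 0]]}}

```text
t: 9.25
tool_pos: [0.4758, -0.2, 0.3627]
orientation: [2.193, 2.219, 0.033]
force: [0.6, -0.4, -6.1]
opening: 0.0175
```

```bash
python3 plan.py 1.2 10; tail -3 log.txt
```

```text
te 9.40 x 0.0665 v -0.0057 phi 0.0033 g -0.0301 bias 0.0024 rims 0.14750433776287225 -0.1487282539184078
t 9.4 pos [ 0.4758 -0.2     0.3626] jaw yaw 0.0122 toolz [ 3.040e-02  1.000e-04 -9.995e-01] F [-0.1   0.45 -6.82] T [-0.118  0.23  -0.041] open 0.0178
-0.0345 -0.58  x0.0654 v-0.0157 g-0.0645
-0.0102 -0.17  x0.0618 v-0.0444 g-0.0747
0.0088 0.15  x0.0542 v-0.0753 g-0.0659
0.0215 0.36  x0.0433 v-0.0970 g-0.0444
0.0275 0.46  x0.0307 v-0.1029 g-0.0170
0.0265 0.44  x0.0184 v-0.0912 g0.0095
0.0186 0.31  x0.0085 v-0.0650 g0.0281
0.0040 0.07  x0.0024 v-0.0323 g0.0321
-0.0165 -0.28  x0.0001 v-0.0058 g0.0156
-0.0180 -0.30  x-0.0000 v0.0000 g-0.0024
{"t": 9.25, "x": 0.06761002489438081, "phi": 0.002384073566645384, "g": -0.02997208992814966}
{"t": 9.3, "x": 0.06710310329205896, "phi": 0.004571855068206787, "g": -0.02947999672955884}
{"t": 9.35, "x": 0.0668234496033345, "phi": 0.002956160344183445, "g": -0.030078219624979207}
```

```bash
sed -i 's/FR=.004/FR=.009/' plan.py
python3 - <<'E'
from plan import *
for r in plan(.0662,-.003,0,-.0307,1.75,14,b=.0015,A0=-.03): print(r)
E
```

```text
-0.0231 -0.39  x0.0654 v-0.0104 g-0.0538
-0.0030 -0.05  x0.0634 v-0.0227 g-0.0569
0.0013 0.02  x0.0597 v-0.0368 g-0.0556
0.0049 0.08  x0.0542 v-0.0500 g-0.0507
0.0076 0.13  x0.0473 v-0.0604 g-0.0430
0.0094 0.16  x0.0393 v-0.0667 g-0.0336
0.0103 0.17  x0.0308 v-0.0680 g-0.0233
0.0100 0.17  x0.0225 v-0.0642 g-0.0133
0.0088 0.15  x0.0150 v-0.0557 g-0.0045
0.0065 0.11  x0.0088 v-0.0436 g0.0020
0.0034 0.06  x0.0042 v-0.0294 g0.0054
-0.0006 -0.01  x0.0014 v-0.0155 g0.0048
-0.0051 -0.09  x0.0002 v-0.0045 g-0.0003
-0.0012 -0.02  x0.0000 v-0.0000 g-0.0015
```

Call:
{"api": "arm_command", "payload": {"xyz": [[-0.39, 0, 0], [-0.05, 0, 0], [0.02, 0, 0], [0.08, 0, 0], [0.13, 0, 0], [0.16, 0, 0]], "turn": [[0, -0.0231, 0], [0, -0.003, 0], [0, 0.0013, 0], [0, 0.0049, 0], [0, 0.0076, 0], [0, 0.0094, 0]]}}

```text
t: 10.15
tool_pos: [0.4753, -0.2, 0.3627]
orientation: [2.191, 2.218, 0.036]
force: [-0.2, -0.6, -6.3]
opening: 0.0176
```

```bash
python3 plan.py 1.0 9; tail -3 log.txt
```

```text
te 10.30 x 0.0603 v -0.0038 phi -0.0027 g -0.0330 bias 0.0022 rims 0.14753723742413902 -0.1487597945561457
t 10.3 pos [ 0.4753 -0.2     0.3627] jaw yaw 0.0122 toolz [ 3.330e-02  1.000e-04 -9.994e-01] F [ 0.2  -0.03 -6.53] T [-0.041  0.277  0.008] open 0.0177
-0.0487 -0.81  x0.0591 v-0.0219 g-0.0817
-0.0063 -0.10  x0.0539 v-0.0626 g-0.0880
0.0233 0.39  x0.0437 v-0.0984 g-0.0647
0.0387 0.65  x0.0302 v-0.1126 g-0.0260
0.0392 0.65  x0.0167 v-0.0994 g0.0132
0.0248 0.41  x0.0063 v-0.0638 g0.0380
-0.0038 -0.06  x0.0010 v-0.0218 g0.0342
-0.0364 -0.61  x0.0000 v0.0000 g-0.0022
0.0000 0.00  x0.0000 v0.0000 g-0.0022
{"t": 10.15, "x": 0.060689592279034636, "phi": -0.003587393555790186, "g": -0.03297748593774675}
{"t": 10.2, "x": 0.06052837799316696, "phi": -0.0016433169366791844, "g": -0.0325791301885012}
{"t": 10.25, "x": 0.0604819127156149, "phi": -0.0028219646774232388, "g": -0.03299928272961159}
```

```bash
sed -i 's/FR=.009/FR=.013/' plan.py
python3 - <<'E'
from plan import *
for r in plan(.0603,-.000,0,-.0336,1.75,14,b=.002,A0=-.04): print(r)
E
```

```text
-0.0224 -0.37  x0.0599 v-0.0081 g-0.0560
-0.0023 -0.04  x0.0581 v-0.0202 g-0.0583
0.0015 0.03  x0.0547 v-0.0336 g-0.0568
0.0047 0.08  x0.0498 v-0.0460 g-0.0520
0.0072 0.12  x0.0434 v-0.0556 g-0.0448
0.0088 0.15  x0.0360 v-0.0613 g-0.0361
0.0094 0.16  x0.0282 v-0.0624 g-0.0266
0.0092 0.15  x0.0206 v-0.0588 g-0.0174
0.0080 0.13  x0.0137 v-0.0510 g-0.0094
0.0059 0.10  x0.0080 v-0.0398 g-0.0035
0.0030 0.05  x0.0038 v-0.0269 g-0.0005
-0.0005 -0.01  x0.0013 v-0.0141 g-0.0010
-0.0047 -0.08  x0.0002 v-0.0041 g-0.0057
0.0037 0.06  x-0.0000 v-0.0000 g-0.0020
```

Call:
{"api": "arm_command", "payload": {"xyz": [[-0.4, 0, 0], [-0.08, 0, 0], [0.02, 0, 0], [0.05, 0, 0]], "turn": [[0, -0.024, 0], [0, -0.005, 0], [0, 0.001, 0], [0, 0.003, 0]]}}

```text
t: 10.8
tool_pos: [0.471, -0.2001, 0.3628]
orientation: [2.178, 2.204, 0.064]
force: [0.5, -0.4, -6.8]
opening: 0.0177
```

```bash
python3 plan.py 1.4 10; tail -3 log.txt
```

```text
te 10.95 x 0.0463 v -0.0596 phi -0.0298 g -0.0585 bias 0.0072 rims 0.14755705395465787 -0.14875189696117774
t 10.95 pos [ 0.4711 -0.2     0.3627] jaw yaw 0.0121 toolz [ 0.0584  0.     -0.9983] F [-0.62  0.07 -6.74] T [-0.066  0.247 -0.036] open 0.0179
0.0167 0.28  x0.0382 v-0.0677 g-0.0418
0.0130 0.22  x0.0297 v-0.0669 g-0.0288
0.0094 0.16  x0.0218 v-0.0601 g-0.0193
0.0061 0.10  x0.0149 v-0.0498 g-0.0132
0.0032 0.05  x0.0094 v-0.0381 g-0.0100
0.0008 0.01  x0.0053 v-0.0267 g-0.0093
-0.0011 -0.02  x0.0026 v-0.0167 g-0.0103
-0.0023 -0.04  x0.0011 v-0.0089 g-0.0126
0.0102 0.17  x0.0003 v-0.0037 g-0.0024
-0.0027 -0.04  x0.0000 v-0.0009 g-0.0051
{"t": 10.8, "x": 0.053091242042872806, "phi": -0.029412908479571342, "g": -0.058554656916540895}
{"t": 10.85, "x": 0.05119863193484653, "phi": -0.029376596212387085, "g": -0.0583580354684447}
{"t": 10.9, "x": 0.04906463279143341, "phi": -0.030468452721834183, "g": -0.05849339711361648}
```

```bash
sed -i 's/S=.466/S=.37/;s/FR=.013/FR=.012/' plan.py
python3 - <<'E'
from plan import *
for r in plan(.0468,-.048,-.03,-.0586,1.5,12,b=-.0298+.0585-.37*.051): print(r)
E
```

```text
0.0147 0.25  x0.0401 v-0.0580 g-0.0439
0.0108 0.18  x0.0326 v-0.0605 g-0.0331
0.0084 0.14  x0.0252 v-0.0573 g-0.0247
0.0060 0.10  x0.0184 v-0.0506 g-0.0187
0.0038 0.06  x0.0126 v-0.0417 g-0.0149
0.0019 0.03  x0.0080 v-0.0320 g-0.0129
0.0003 0.01  x0.0046 v-0.0227 g-0.0126
-0.0009 -0.02  x0.0023 v-0.0144 g-0.0135
-0.0018 -0.03  x0.0009 v-0.0079 g-0.0153
0.0097 0.16  x0.0003 v-0.0033 g-0.0056
-0.0023 -0.04  x0.0000 v-0.0008 g-0.0079
-0.0020 -0.03  x0.0000 v0.0000 g-0.0098
```

Call:
{"api": "arm_command", "payload": {"xyz": [[0.25, 0, 0], [0.18, 0, 0], [0.14, 0, 0], [0.1, 0, 0]], "turn": [[0, 0.0147, 0], [0, 0.0108, 0], [0, 0.0084, 0], [0, 0.006, 0]]}}

```text
t: 11.45
tool_pos: [0.4779, -0.2, 0.3627]
orientation: [2.199, 2.226, 0.02]
force: [0.5, -0.3, -6.6]
opening: 0.0178
```

```bash
python3 plan.py 1.0 9; tail -3 log.txt
```

```text
te 11.60 x 0.0173 v -0.0390 phi -0.0062 g -0.0184 bias 0.0058 rims 0.147627247233188 -0.14872877549865898
t 11.6 pos [ 0.4778 -0.2     0.3627] jaw yaw 0.0121 toolz [ 1.860e-02  1.000e-04 -9.998e-01] F [ 0.61  0.75 -7.23] T [-0.124  0.093  0.063] open 0.0179
0.0023 0.04  x0.0127 v-0.0341 g-0.0161
0.0021 0.03  x0.0088 v-0.0286 g-0.0141
0.0016 0.03  x0.0056 v-0.0227 g-0.0124
0.0010 0.02  x0.0031 v-0.0165 g-0.0114
0.0001 0.00  x0.0015 v-0.0106 g-0.0113
-0.0009 -0.02  x0.0005 v-0.0053 g-0.0122
0.0099 0.16  x0.0001 v-0.0015 g-0.0024
-0.0034 -0.06  x0.0000 v0.0000 g-0.0058
0.0000 0.00  x0.0000 v0.0000 g-0.0058
{"t": 11.45, "x": 0.02271527133610387, "phi": -0.005783054977655411, "g": -0.018181637845499598}
{"t": 11.5, "x": 0.020963254872649464, "phi": -0.005556140094995499, "g": -0.017999547798781188}
{"t": 11.55, "x": 0.01921503685328374, "phi": -0.007178113795816898, "g": -0.018391524729504654}
```

Call:
{"api": "arm_command", "payload": {"xyz": [[0.12, 0, 0], [0.04, 0, 0], [0.03, 0, 0], [0.02, 0, 0]], "turn": [[0, 0.0072, 0], [0, 0.0025, 0], [0, 0.002, 0], [0, 0.001, 0]]}}

```text
t: 12.1
tool_pos: [0.4799, -0.2, 0.3628]
orientation: [2.205, 2.232, 0.007]
force: [-0.1, 0.3, -7.5]
opening: 0.0173
```

```bash
sed -i 's/FR=.012/FR=.006/' plan.py; python3 plan.py 1.0 9; tail -3 log.txt
```

```text
te 12.25 x 0.0134 v -0.0002 phi -0.0001 g -0.0060 bias 0.0009 rims 0.14759872748006803 -0.1486550996374436
t 12.25 pos [ 0.4798 -0.2     0.3627] jaw yaw 0.012 toolz [ 0.006  0.    -1.   ] F [ 0.35 -0.48 -7.11] T [-0.067  0.127  0.003] open 0.0177
-0.0091 -0.15  x0.0134 v-0.0025 g-0.0151
-0.0096 -0.16  x0.0125 v-0.0122 g-0.0247
0.0046 0.08  x0.0103 v-0.0218 g-0.0201
0.0091 0.15  x0.0073 v-0.0263 g-0.0110
0.0097 0.16  x0.0041 v-0.0239 g-0.0014
0.0064 0.11  x0.0015 v-0.0157 g0.0050
-0.0007 -0.01  x0.0002 v-0.0054 g0.0043
-0.0052 -0.09  x0.0000 v-0.0000 g-0.0009
0.0000 0.00  x0.0000 v-0.0000 g-0.0009
{"t": 12.1, "x": 0.013469123023292466, "phi": -3.148551331833005e-05, "g": -0.005979252956610413}
{"t": 12.15, "x": 0.01344554297577284, "phi": -4.7130772145465016e-05, "g": -0.005960563927498452}
{"t": 12.2, "x": 0.013451996465785203, "phi": -0.00024183308414649218, "g": -0.005986990878836676}
```

Call:
{"api": "arm_command", "payload": {"xyz": [[-0.26, 0, 0], [-0.1, 0, 0], [0.09, 0, 0], [0.12, 0, 0]], "turn": [[0, -0.0158, 0], [0, -0.0055, 0], [0, 0.0055, 0], [0, 0.007, 0]]}}

```text
t: 12.75
tool_pos: [0.4783, -0.2001, 0.3628]
orientation: [2.201, 2.227, 0.016]
force: [0.5, -0.6, -6.9]
opening: 0.0174
```

```bash
sed -i 's/S=.37/S=.46/' plan.py; python3 plan.py .7 6; tail -3 log.txt
```

```text
te 12.90 x 0.0124 v -0.0049 phi -0.0069 g -0.0144 bias 0.0019 rims 0.14761301494314405 -0.14867080686668455
t 12.9 pos [ 0.4785 -0.2     0.3627] jaw yaw 0.0121 toolz [ 0.0146  0.     -0.9999] F [ 0.03 -0.25 -6.63] T [-0.126  0.121 -0.026] open 0.0179
-0.0165 -0.28  x0.0113 v-0.0146 g-0.0309
0.0078 0.13  x0.0086 v-0.0276 g-0.0231
0.0184 0.31  x0.0048 v-0.0302 g-0.0047
0.0149 0.25  x0.0016 v-0.0198 g0.0102
-0.0026 -0.04  x0.0001 v-0.0043 g0.0076
-0.0095 -0.16  x-0.0000 v-0.0000 g-0.0019
{"t": 12.75, "x": 0.012607193763872392, "phi": -0.007246370892971754, "g": -0.014417922667311954}
{"t": 12.8, "x": 0.012576889342478694, "phi": -0.00620850408449769, "g": -0.014115343116749017}
{"t": 12.85, "x": 0.012562444661290896, "phi": -0.007129322271794081, "g": -0.01440429943339523}
```

Call:
{"api": "arm_command", "payload": {"xyz": [[-0.38, 0, 0], [0, 0, 0], [0, 0, 0], [0.03, 0, 0], [0.17, 0, 0], [0.2, 0, 0], [0.13, 0, 0]], "turn": [[0, -0.023, 0], [0, 0, 0], [0, 0, 0], [0, 0.002, 0], [0, 0.01, 0], [0, 0.012, 0], [0, 0.008, 0]]}}

```text
t: 13.78
tool_pos: [0.4801, -0.2, 0.3627]
orientation: [2.205, 2.232, 0.006]
force: [-0.4, 0.3, -6.8]
opening: 0.0179
```

```bash
python3 plan.py .7 2; tail -3 log.txt
```

```text
te 13.93 x -0.0145 v -0.0393 phi -0.0082 g -0.0053 bias 0.0038 rims 0.14769550704970272 -0.148624706937289
t 13.93 pos [ 0.48   -0.2     0.3627] jaw yaw 0.0122 toolz [ 5.6e-03  1.0e-04 -1.0e+00] F [-0.79 -0.52 -6.74] T [-0.124 -0.004 -0.026] open 0.0175
0.0617 1.03  x-0.0181 v-0.0106 g0.0564
0.0009 0.01  x-0.0164 v0.0358 g0.0573
{"t": 13.775, "x": -0.009148301090545109, "phi": -0.007810605224221945, "g": -0.00502468397220057}
{"t": 13.825, "x": -0.010877808481030178, "phi": -0.007395035587251186, "g": -0.0048296611598959574}
{"t": 13.875, "x": -0.012543885324090022, "phi": -0.009270811453461647, "g": -0.005323553833275044}
```

Call:
{"api": "arm_command", "payload": {"xyz": [[0.37, 0, 0], [0.05, 0, 0], [0, 0, 0], [0, 0, 0]], "turn": [[0, 0.022, 0], [0, 0.003, 0], [0, 0, 0], [0, 0, 0]]}}

```text
t: 14.42
tool_pos: [0.484, -0.2, 0.3627]
orientation: [-2.198, -2.225, 0.021]
force: [-0.1, 0.1, -6.5]
opening: 0.0178
```

```bash
python3 plan.py .7 2; tail -3 log.txt
```

```text
te 14.58 x -0.0161 v 0.0065 phi 0.0091 g 0.0191 bias -0.0026 rims 0.1476146478493015 -0.1486544112033557
t 14.57 pos [ 0.484  -0.2     0.3628] jaw yaw 0.012 toolz [-0.0191 -0.     -0.9998] F [-0.17  0.17 -6.88] T [-0.042  0.023 -0.03 ] open 0.0173
0.0192 0.32  x-0.0146 v0.0196 g0.0383
-0.0107 -0.18  x-0.0111 v0.0360 g0.0276
{"t": 14.425, "x": -0.01642628979462819, "phi": 0.008972912095487118, "g": 0.01912381809707841}
{"t": 14.475, "x": -0.016409843762765136, "phi": 0.009145453572273254, "g": 0.019116877314049305}
{"t": 14.525, "x": -0.016360417850406848, "phi": 0.009053835645318031, "g": 0.01908163820862114}
```

```bash
cat > sim.py <<'E'
import numpy as np
# (t_start, g0, x0, dg rows)
C=[(8.1,-.0387,.086,[-.0157,-.0157,0]),(8.625,None,None,[.003,.006,.0085,.0105,.0114]),(9.4,None,None,[-.0231,-.003,.0013,.0049,.0076,.0094]),(10.3,None,None,[-.024,-.005,.001,.003]),(10.95,None,None,[.0147,.0108,.0084,.006]),(11.6,None,None,[.0072,.0025,.002,.001]),(12.25,None,None,[-.0158,-.0055,.0055,.007]),(12.9,None,None,[-.023,0,0,.002,.01,.012,.008]),(13.925,None,None,[.022,.003,0,0])]
def gcmd(C):
    T=[0];G=[C[0][1]];g=C[0][1]
    for t,_,_,d in C:
        T.append(t);G.append(g)
        for k,q in enumerate(d): g+=q;T.append(t+.125*(k+1));G.append(g)
    T.append(T[-1]+20);G.append(g); return T,G
def sim(p,T,G,t0,t1,x,v=0,h=.0025):
    A,FR,s,tau,c,dl,vs=p; ph=np.interp(t0,T,G)+s*x; phd=0; out=[]
    w=1/tau; z=.6
    ts=np.arange(t0,t1,h)
    for t in ts:
        tgt=np.interp(t-dl,T,G)+s*x; pdd=w*w*(tgt-ph)-2*z*w*phd
        ph+=h*phd; phd+=h*pdd
        drive=A*ph+c*pdd
        a=drive-A*FR*np.tanh(v/vs)
        v+=h*a
        x+=h*v; out.append((t,x,v,ph))
    return np.array(out)
E
cat > fit.py <<'E'
from sim import *; import json
from scipy.optimize import least_squares
L=np.array([[l["t"],l["x"],l["phi"]] for l in map(json.loads,open("log.txt"))]); L=L[L[:,0]>=8.05]
T,G=gcmd(C)
starts=[8.1,9.4,10.3,12.25,12.9]  # rest or known
seg=[(8.1,.086,0,9.4),(9.4,.0663,-.004,10.3),(10.3,.0603,0,12.25),(12.25,.01345,0,12.9),(12.9,.01255,0,14.58)]
def res(p):
    r=[]
    for a,x,v,b in seg:
        o=sim(p,T,G,a,b,x,v); m=(L[:,0]>=a)&(L[:,0]<b)
        r+=list((np.interp(L[m,0],o[:,0],o[:,1])-L[m,1])*1000); r+=list((np.interp(L[m,0],o[:,0],o[:,3])-L[m,2])*300)
    return r
best=None
for FR in(.006,.01):
  for vs in(.002,.01):
    q=least_squares(res,[6.5,FR,.47,.05,.06,.05,vs],bounds=([5,.001,.35,.02,-.1,0,.0005],[8,.03,.6,.15,.2,.2,.05]),x_scale=[1,.005,.05,.03,.05,.05,.01],loss="soft_l1",diff_step=1e-2)
    if best is None or q.cost<best.cost: best=q
print(best.cost,np.round(best.x,4)); print(np.round(res(best.x),1)); np.save("p.npy",best.x)
E
time timeout 300 python3 fit.py
```

```text
9.390778127947993 [6.9268e+00 2.0100e-02 4.7780e-01 2.0000e-02 9.1300e-02 0.0000e+00
 2.7000e-03]
[-0.4 -0.4 -0.4  0.   0.1 -0.  -0.4 -1.1 -1.2 -0.8 -0.8 -0.5  0.8  0.8
  0.7 -0.7 -0.7 -0.5  0.2  0.4  0.5  0.8  0.5  0.3 -0.1 -0.1 -0.1 -1.2
 -1.2 -1.2 -0.7 -0.7 -0.5  0.1  0.1  0.2 -0.4 -0.5 -0.7 -0.9 -0.8 -0.6
 -0.3 -0.4 -0.6 -0.1 -0.   0.  -1.  -0.9 -0.7  0.7  0.7  0.7]
real	0m20.817s
user	0m21.025s
sys	0m0.081s
```

```bash
cat > opt.py <<'E'
from sim import *; import sys
from scipy.optimize import least_squares
p=np.load("p.npy")
def go(x0,v0,g0,n,xt=0.):
    def run(d):
        T,G=gcmd([(1.,g0,x0,list(d))]); return sim(p,T,G,1.,1.+n*.125+.5,x0,v0)
    def f(d):
        o=run(d); k=int(n*.125/.0025)
        return np.r_[(o[k:,1]-xt)*1000/15,o[k:,2]*1000/15*1,np.diff(d)*60,(g0+sum(d)+p[2]*xt)*500]
    q=least_squares(f,np.zeros(n)); o=run(np.round(q.x,3))
    print("dg",np.round(q.x,3),"x100",np.round(q.x*16.7,2),"gend",g0+sum(np.round(q.x,3)))
    print("x",np.round(o[::50,1],4),"v end",o[-1,2],"phi",np.round(o[::50,3],4))
if __name__=="__main__": go(*map(float,sys.argv[1:4]),int(sys.argv[4]))
E
python3 opt.py -.0163 .0008 .019 8
```

```text
dg [ 0.014  0.008 -0.    -0.007 -0.011 -0.011 -0.008 -0.003] x100 [ 0.24  0.13 -0.01 -0.12 -0.19 -0.19 -0.13 -0.05] gend 0.0010000000000000009
x [-0.0163 -0.0153 -0.0142 -0.0125 -0.0099 -0.0066 -0.0032 -0.0004  0.0011
  0.0013  0.0013  0.0014] v end 0.000221862508048416 phi [0.0112 0.0232 0.0327 0.0348 0.0302 0.0214 0.0121 0.005  0.002  0.0016
 0.0016 0.0017]
```

Call:
{"api": "arm_command", "payload": {"xyz": [[0.23, 0, 0], [0.13, 0, 0], [0, 0, 0], [-0.12, 0, 0], [-0.18, 0, 0], [-0.18, 0, 0], [-0.13, 0, 0], [-0.07, 0, 0]], "turn": [[0, 0.014, 0], [0, 0.008, 0], [0, 0, 0], [0, -0.007, 0], [0, -0.011, 0], [0, -0.011, 0], [0, -0.008, 0], [0, -0.004, 0]]}}

```text
t: 15.58
tool_pos: [0.4806, -0.2, 0.3628]
orientation: [2.208, 2.234, 0.0]
force: [1.0, -0.7, -7.0]
opening: 0.0176
```

```bash
python3 plan.py .7 1; tail -3 log.txt
```

```text
te 15.73 x -0.0034 v -0.0020 phi -0.0029 g 0.0001 bias -0.0014 rims 0.14761397842565976 -0.14861397914343985
t 15.72 pos [ 0.4808 -0.2     0.3628] jaw yaw 0.012 toolz [-2.e-04 -0.e+00 -1.e+00] F [-0.4  -0.64 -6.13] T [-0.096  0.03   0.035] open 0.0177
0.0114 0.19  x-0.0037 v-0.0008 g0.0115
{"t": 15.575, "x": -0.0032735169715784125, "phi": -0.003004480851814151, "g": -0.0001916272132709182}
{"t": 15.625, "x": -0.0033084421813789596, "phi": -0.0031520698685199022, "g": -0.00027124115741544285}
{"t": 15.675, "x": -0.0032820310231624853, "phi": -0.002527338219806552, "g": 7.766520813629727e-05}
```

Call:
{"api": "arm_command", "payload": {"xyz": [[0.08, 0.4, 0.3], [-0.1, 0.8, 0.6], [-0.15, 1.2, 0.6], [-0.15, 1.6, 0.6], [-0.15, 2.0, 0.6], [-0.15, 2.0, 0.6], [-0.15, 2.0, 0.6], [-0.15, 2.0, 0.6], [-0.15, 2.0, 0.6], [-0.15, 2.0, 0.6], [-0.15, 2.0, 0.6], [-0.15, 2.0, 0.6]], "turn": [[0, 0.005, 0.0034], [0, 0, 0.0034], [0, 0, 0.0034], [0, 0, 0.0034], [0, 0, 0.0034], [0, 0, 0.0034], [0, 0, 0.0034], [0, 0, 0.0034], [0, 0, 0.0034], [0, 0, 0.0034], [0, 0, 0.0034], [0, 0, 0.0034]]}}

```text
t: 17.23
tool_pos: [0.4652, 0.0016, 0.4323]
orientation: [-2.159, -2.278, 0.005]
force: [0.2, 0.1, -6.6]
opening: 0.0178
```

Run:
```python
from h import *
s=robot.read_state(); pr(meas(s=s)); rep(s)
```

```text
{'t': 17.225, 'x': -0.0033, 'phi': 0.0018, 'g': 0.0048, 'wm': -0.1094, 'ra': 0.1476, 'rb': -0.1488, 'n': 1684.0, 'rms': 0.0004}
t 17.23 pos [0.4652 0.0016 0.4323] jaw yaw 0.0537 toolz [-4.8e-03 -1.0e-04 -1.0e+00] F [ 0.21  0.14 -6.58] T [-0.09   0.009  0.004] open 0.0178
```

Call:
{"api": "arm_command", "payload": {"xyz": [[-0.14, 2.0, 0], [-0.14, 2.0, 0], [-0.14, 2.0, 0], [-0.14, 2.0, 0], [-0.14, 2.0, 0], [-0.14, 2.0, 0], [-0.14, 2.0, 0], [-0.14, 2.0, 0], [-0.14, 2.0, 0], [-0.14, 1.8, 0], [-0.14, 1.5, 0], [-0.14, 1.2, 0]], "turn": [[0, 0, 0.0028], [0, 0, 0.0028], [0, 0, 0.0028], [0, 0, 0.0028], [0, 0, 0.0028], [0, 0, 0.0028], [0, 0, 0.0028], [0, 0, 0.0028], [0, 0, 0.0028], [0, 0, 0.0028], [0, 0, 0.0028], [0, 0, 0.0028]]}}

```text
t: 18.77
tool_pos: [0.4486, 0.2259, 0.4317]
orientation: [-2.12, -2.313, 0.006]
force: [-0.2, -0.4, -6.4]
opening: 0.0174
```

Call:
{"api": "arm_command", "payload": {"xyz": [[-0.14, 1.0, 0], [-0.12, 0.8, 0], [0, 0.6, 0], [0, 0.3, 0], [0, 0.2, 0], [0, 0, 0]], "turn": [[0, 0, 0.0028], [0, 0, 0.0028], [0, 0, 0], [0, 0, 0], [0, 0, 0], [0, 0, 0]]}}

```text
t: 19.52
tool_pos: [0.4463, 0.2539, 0.4317]
orientation: [-2.115, -2.318, 0.006]
force: [-1.0, -0.4, -6.3]
opening: 0.0174
```

Run:
```python
from h import *
s=robot.read_state(); pr(meas(s=s)); rep(s)
# riser refined from wrist/top and scene; what shows
for n in ("wrist","top","scene"):
    p=read_camera(n); P,r,c=world(p); k=(abs(P[:,2]-.09)<.006)&(abs(P[:,0]-.445)<.25)&(abs(P[:,1]-.256)<.2)
    R_=np.array([[np.cos(.093),-np.sin(.093)],[np.sin(.093),np.cos(.093)]]); q=(P[k][:,:2]-[.445,.256])@R_
    print(n,k.sum(),"local extents 1/99%",np.round(np.percentile(q,[.3,99.7],axis=0),4).tolist(),"z",np.median(P[k][:,2]))
    if n!="wrist": cv2.imwrite("pics/h_%s.png"%n,p["frame"][:,:,::-1])
```

```text
{'t': 19.525, 'x': -0.0037, 'phi': 0.0027, 'g': 0.0053, 'wm': -0.1096, 'ra': 0.1475, 'rb': -0.1488, 'n': 1706.0, 'rms': 0.0005}
t 19.52 pos [0.4463 0.2539 0.4317] jaw yaw 0.0919 toolz [-5.2e-03 -5.0e-04 -1.0e+00] F [-0.99 -0.41 -6.26] T [-0.037  0.037  0.042] open 0.0174
wrist 19251 local extents 1/99% [[-0.1887, 0.0693], [0.187, 0.1183]] z 0.08898322553597598
top 3548 local extents 1/99% [[-0.1884, -0.1196], [0.1889, 0.1192]] z 0.09024704608524181
scene 3351 local extents 1/99% [[-0.1862, -0.1206], [0.1936, 0.1198]] z 0.09036289109996232
```

Call:
{"api": "arm_command", "payload": {"xyz": [[0.05, 0.1, 0], [0.05, 0.1, 0], [0, 0, 0], [0, 0, 0], [0, 0, 0], [0, 0, 0], [0, 0, 0], [0, 0, 0], [0, 0, 0], [0, 0, 0], [0, 0, 0], [0, 0, 0]], "turn": [[0, 0.003, 0], [0, 0.002, 0], [0, 0, 0], [0, 0, 0], [0, 0, 0], [0, 0, 0], [0, 0, 0], [0, 0, 0], [0, 0, 0], [0, 0, 0], [0, 0, 0], [0, 0, 0]]}}

```text
t: 21.22
tool_pos: [0.4472, 0.256, 0.4317]
orientation: [-2.112, -2.316, 0.011]
force: [-0.4, 0.3, -6.8]
opening: 0.0175
```

Run:
```python
from h import *
for i in range(2): s=robot.read_state(); pr(meas(s=s))
rep(s)
```

```text
{'t': 21.225, 'x': -0.0036, 'phi': 0.0072, 'g': 0.0102, 'wm': -0.1096, 'ra': 0.1475, 'rb': -0.1488, 'n': 1704.0, 'rms': 0.0005}
{'t': 21.275, 'x': -0.0036, 'phi': 0.0072, 'g': 0.0102, 'wm': -0.1096, 'ra': 0.1476, 'rb': -0.1488, 'n': 1706.0, 'rms': 0.0005}
t 21.27 pos [0.4472 0.256  0.4317] jaw yaw 0.0921 toolz [-1.020e-02 -4.000e-04 -9.999e-01] F [ 0.33  1.06 -6.37] T [-0.042  0.035 -0.012] open 0.0177
```

Call:
{"api": "arm_command", "payload": {"xyz": [[-0.05, 0, 0], [-0.08, 0, 0], [0, 0, 0], [0, 0, 0], [0, 0, 0], [0, 0, 0], [0, 0, 0], [0, 0, 0], [0, 0, 0], [0, 0, 0], [0, 0, 0], [0, 0, 0]], "turn": [[0, -0.003, 0], [0, -0.0045, 0], [0, 0, 0], [0, 0, 0], [0, 0, 0], [0, 0, 0], [0, 0, 0], [0, 0, 0], [0, 0, 0], [0, 0, 0], [0, 0, 0], [0, 0, 0]]}}

```text
t: 22.82
tool_pos: [0.4459, 0.256, 0.4317]
orientation: [-2.116, -2.32, 0.003]
force: [0.3, 0.7, -7.6]
opening: 0.018
```

Call:
{"api": "arm_command", "payload": {"xyz": [[0, 0, 0], [0, 0, 0], [0, 0, 0], [0, 0, 0], [0, 0, 0], [0, 0, 0], [0, 0, 0], [0, 0, 0], [0, 0, 0], [0, 0, 0], [0, 0, 0], [0, 0, 0]], "turn": [[0, 0, 0], [0, 0, 0], [0, 0, 0], [0, 0, 0], [0, 0, 0], [0, 0, 0], [0, 0, 0], [0, 0, 0], [0, 0, 0], [0, 0, 0], [0, 0, 0], [0, 0, 0]]}}

```text
t: 24.32
tool_pos: [0.4459, 0.256, 0.4317]
orientation: [-2.116, -2.32, 0.003]
force: [-0.1, -0.4, -6.8]
opening: 0.0178
```

Run:
```python
from h import *
s=robot.read_state(); pr(meas(s=s)); rep(s)
w=read_camera("wrist");c=read_camera("scene")
cv2.imwrite("pics/w4.png",np.hstack([cv2.resize(w["frame"][:,:,::-1],(400,300)),cv2.resize(c["frame"][60:240,220:460,::-1],(400,300))]))
```

```text
{'t': 24.325, 'x': -0.0036, 'phi': 0.0005, 'g': 0.0027, 'wm': -0.1096, 'ra': 0.1475, 'rb': -0.1488, 'n': 1709.0, 'rms': 0.0005}
t 24.32 pos [0.4459 0.256  0.4317] jaw yaw 0.092 toolz [-2.7e-03 -4.0e-04 -1.0e+00] F [-0.14 -0.41 -6.83] T [-0.053  0.025  0.019] open 0.0178
```

View pics/w4.png

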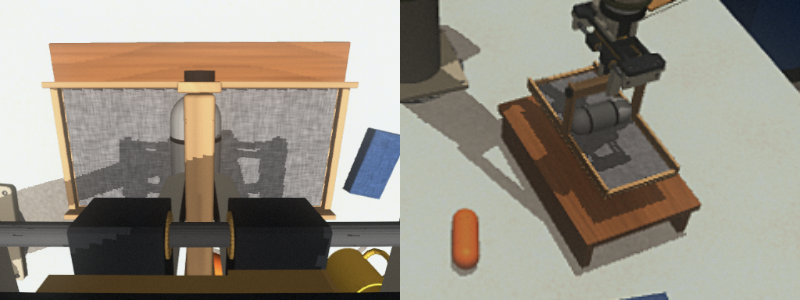

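The tray hangs level over the riser, with the flask under the bar (wrist view about (195,130)) and measured 3.6 mm off the middle. I'll keep holding.

Call:
{"api": "arm_command", "payload": {"xyz": [[0, 0, 0], [0, 0, 0], [0, 0, 0], [0, 0, 0], [0, 0, 0], [0, 0, 0], [0, 0, 0], [0, 0, 0], [0, 0, 0], [0, 0, 0], [0, 0, 0], [0, 0, 0]], "turn": [[0, 0, 0], [0, 0, 0], [0, 0, 0], [0, 0, 0], [0, 0, 0], [0, 0, 0], [0, 0, 0], [0, 0, 0], [0, 0, 0], [0, 0, 0], [0, 0, 0], [0, 0, 0]]}}

```text
t: 25.98
tool_pos: [0.4459, 0.256, 0.4317]
orientation: [-2.116, -2.32, 0.003]
force: [0.2, 0.1, -6.9]
opening: 0.0178
```

Call:
{"api": "arm_command", "payload": {"xyz": [[0, 0, 0], [0, 0, 0], [0, 0, 0], [0, 0, 0], [0, 0, 0], [0, 0, 0], [0, 0, 0], [0, 0, 0], [0, 0, 0], [0, 0, 0], [0, 0, 0], [0, 0, 0]], "turn": [[0, 0, 0], [0, 0, 0], [0, 0, 0], [0, 0, 0], [0, 0, 0], [0, 0, 0], [0, 0, 0], [0, 0, 0], [0, 0, 0], [0, 0, 0], [0, 0, 0], [0, 0, 0]]}}

```text
t: 27.48
tool_pos: [0.4459, 0.256, 0.4317]
orientation: [-2.116, -2.32, 0.003]
force: [0.0, -0.1, -7.0]
opening: 0.0174
```

Call:
{"api": "arm_command", "payload": {"xyz": [[0, 0, 0], [0, 0, 0], [0, 0, 0], [0, 0, 0], [0, 0, 0], [0, 0, 0], [0, 0, 0], [0, 0, 0], [0, 0, 0], [0, 0, 0], [0, 0, 0], [0, 0, 0]], "turn": [[0, 0, 0], [0, 0, 0], [0, 0, 0], [0, 0, 0], [0, 0, 0], [0, 0, 0], [0, 0, 0], [0, 0, 0], [0, 0, 0], [0, 0, 0], [0, 0, 0], [0, 0, 0]]}}

```text
t: 28.98
tool_pos: [0.4459, 0.256, 0.4318]
orientation: [-2.116, -2.32, 0.003]
force: [-0.3, -0.3, -6.2]
opening: 0.0177
```

Run:
```python
from h import *
s=robot.read_state(); pr(meas(s=s)); rep(s)
for n in("scene","top"):
    p=read_camera(n); P,r,c=world(p); 
    e=np.array([np.cos(.093),np.sin(.093)]);nn=np.array([-e[1],e[0]]); d=P[:,:2]-[.445,.256]
    u=d@e;v=d@nn; z0=.4317-.283
    m=(abs(u)<.17)&(abs(v)<.085)&(P[:,2]-z0>.018)&(P[:,2]-z0<.034)&(abs(v)>.06)
    b=cv2.minAreaRect((np.c_[u,v][m]*1000).astype(np.float32)); print(n,m.sum(),np.round(b[0],1),np.round(b[1],1),b[2])
```

```text
{'t': 28.975, 'x': -0.0036, 'phi': 0.0006, 'g': 0.0027, 'wm': -0.1096, 'ra': 0.1475, 'rb': -0.1487, 'n': 1707.0, 'rms': 0.0005}
t 28.98 pos [0.4459 0.256  0.4318] jaw yaw 0.092 toolz [-2.7e-03 -4.0e-04 -1.0e+00] F [-0.3  -0.25 -6.22] T [-0.056  0.07  -0.024] open 0.0177
scene 470 [ 2.7 -1.3] [309.  154.4] 0.013400430791079998
top 404 [-0.1 -2.2] [303.1 151.8] 0.23952585458755493
```

Call:
{"api": "arm_command", "payload": {"xyz": [[0, 0.1, -0.2], [0, 0, -0.4], [0, 0, -0.6], [0, 0, -0.7], [0, 0, -0.7], [0, 0, -0.7], [0, 0, -0.6], [0, 0, -0.5], [0, 0, -0.4], [0, 0, -0.25], [0, 0, -0.2], [0, 0, -0.15]], "turn": [[0, 0, 0.001], [0, 0, 0], [0, 0, 0], [0, 0, 0], [0, 0, 0], [0, 0, 0], [0, 0, 0], [0, 0, 0], [0, 0, 0], [0, 0, 0], [0, 0, 0], [0, 0, 0]]}}

```text
t: 30.62
tool_pos: [0.446, 0.257, 0.3778]
orientation: [-2.115, -2.321, 0.003]
force: [0.2, -0.1, -5.9]
opening: 0.0176
```

Call:
{"api": "arm_command", "payload": {"xyz": [[0, 0, -0.1], [0, 0, -0.1], [0, 0, -0.1], [0, 0, -0.08], [0, 0, 0]], "turn": [[0, 0, 0], [0, 0, 0], [0, 0, 0], [0, 0, 0], [0, 0, 0]]}}

```text
t: 31.25
tool_pos: [0.4459, 0.257, 0.3739]
orientation: [-2.115, -2.321, 0.004]
force: [-0.4, 0.3, -6.7]
opening: 0.0176
```

Run:
```python
from h import *
s=robot.read_state(); pr(meas(s=s)); rep(s)
```

```text
{'t': 31.25, 'x': -0.0036, 'phi': 0.001, 'g': 0.0028, 'wm': -0.1096, 'ra': 0.1474, 'rb': -0.1488, 'n': 1704.0, 'rms': 0.0005}
t 31.25 pos [0.4459 0.257  0.3739] jaw yaw 0.0931 toolz [-2.8e-03 -5.0e-04 -1.0e+00] F [-0.38  0.29 -6.67] T [-0.098  0.064 -0.045] open 0.0176
```

Underside is at about 91.3 mm, so contact is about 1 mm below.

Call:
{"api": "arm_command", "payload": {"xyz": [[0, 0, -0.05], [0, 0, -0.05], [0, 0, -0.05], [0, 0, -0.03], [0, 0, 0], [0, 0, 0]], "turn": [[0, 0, 0], [0, 0, 0], [0, 0, 0], [0, 0, 0], [0, 0, 0], [0, 0, 0]]}}

```text
t: 32.05
tool_pos: [0.446, 0.2569, 0.3724]
orientation: [-2.115, -2.321, 0.003]
force: [-1.5, -1.5, -2.1]
opening: 0.0178
```

Run:
```python
from h import *
s=robot.read_state(); pr(meas(s=s)); rep(s)
```

```text
{'t': 32.05, 'x': -0.0036, 'phi': 0.0002, 'g': 0.0024, 'wm': -0.1096, 'ra': 0.1475, 'rb': -0.1488, 'n': 1706.0, 'rms': 0.0005}
t 32.05 pos [0.446  0.2569 0.3724] jaw yaw 0.093 toolz [-2.3e-03 -4.0e-04 -1.0e+00] F [-1.54 -1.51 -2.13] T [-0.305  0.243 -0.021] open 0.0178
```

Call:
{"api": "arm_command", "payload": {"xyz": [[0, 0, -0.04], [0, 0, 0], [0, 0, 0]], "turn": [[0, 0, 0], [0, 0, 0], [0, 0, 0]]}}

```text
t: 32.48
tool_pos: [0.4461, 0.2569, 0.3722]
orientation: [-2.115, -2.321, 0.003]
force: [-2.5, -4.5, 3.8]
opening: 0.0169
```

Call:
{"api": "arm_command", "payload": {"xyz": [[0, 0, 0], [0, 0, 0], [0, 0, 0], [0, 0, 0], [0, 0, 0], [0, 0, 0], [0, 0, 0], [0, 0, 0]], "turn": [[0, 0, 0], [0, 0, 0], [0, 0, 0], [0, 0, 0], [0, 0, 0], [0, 0, 0], [0, 0, 0], [0, 0, 0]], "gripper": 6}}

```text
t: 33.48
tool_pos: [0.4459, 0.257, 0.3717]
orientation: [-2.115, -2.321, 0.003]
force: [0.6, 0.4, 0.7]
opening: 0.0603
```

Run:
```python
from h import *
s=robot.read_state(); pr(meas(s=s,dbg=True)); rep(s)
```

```text
{'t': 33.475, 'x': -0.0034, 'phi': 0.0001, 'g': 0.0027, 'wm': -0.1094, 'ra': 0.1478, 'rb': -0.1486, 'n': 2402.0, 'rms': 0.0004}
t 33.48 pos [0.4459 0.257  0.3717] jaw yaw 0.093 toolz [-2.7e-03 -4.0e-04 -1.0e+00] F [0.61 0.36 0.68] T [-0.036  0.104 -0.012] open 0.0603
```

Released cleanly. Now I retreat straight up and check.

Call:
{"api": "arm_command", "payload": {"xyz": [[0, 0, 0.5], [0, 0, 1], [0, 0, 2], [0, 0, 3], [0, 0, 3], [0, 0, 3], [0, 0, 2], [0, 0, 1], [0, 0, 0], [0, 0, 0]], "turn": [[0, 0, 0], [0, 0, 0], [0, 0, 0], [0, 0, 0], [0, 0, 0], [0, 0, 0], [0, 0, 0], [0, 0, 0], [0, 0, 0], [0, 0, 0]]}}

```text
t: 34.78
tool_pos: [0.4459, 0.2569, 0.5254]
orientation: [-2.114, -2.32, 0.006]
force: [-0.3, 0.6, -0.3]
opening: 0.0599
```

Run:
```python
from h import *
rep(robot.read_state())
I=[]
e=np.array([np.cos(.093),np.sin(.093)]);nn=np.array([-e[1],e[0]])
for n in("scene","wrist","top"):
    p=read_camera(n); P,r,c=world(p); I.append(p["frame"])
    d=P[:,:2]-[.445,.256]; u=d@e;v=d@nn; z=P[:,2]-.09
    m=(abs(u)<.17)&(abs(v)<.085)&(z>.018)&(z<.034)&(abs(v)>.06)
    b=cv2.minAreaRect((np.c_[u,v][m]*1000).astype(np.float32)); print(n,"tray in riser mm",np.round(b[0],1),np.round(b[1],1),round(b[2],2))
    f=(abs(u)<.05)&(abs(v)<.038)&(z>.02)&(z<.06)
    if f.sum()>50:
        q=least_squares(lambda s:np.hypot(u[f]-s[0],z[f]-.031)-.025,[0],loss="soft_l1",f_scale=.002); print("flask u",np.round(q.x*1000,1),f.sum())
    k=(abs(z)<.006)&(abs(u)<.22)&(abs(v)<.15); print("riser ext",np.round(np.percentile(np.c_[u,v][k],[.3,99.7],axis=0)*1000,1).tolist())
cv2.imwrite("pics/f.png",np.hstack([cv2.resize(x[:,:,::-1],(400,300)) for x in I[:2]]))
```

```text
t 34.77 pos [0.4459 0.2569 0.5254] jaw yaw 0.093 toolz [-0.0046 -0.0013 -1.    ] F [-0.34  0.63 -0.29] T [-0.071  0.046 -0.012] open 0.0599
scene tray in riser mm [4.1 0.7] [155.8 308.8] 89.92
flask u [-1.8] 347
riser ext [[-188.4, -120.6], [193.7, 121.0]]
wrist tray in riser mm [-0.2 -2.4] [150.4 304.6] 89.99
flask u [-3.1] 1241
riser ext [[-189.1, -120.0], [187.5, 117.9]]
top tray in riser mm [ 1.1 -1.7] [306.7 150. ] 0.67
flask u [-2.8] 294
riser ext [[-188.5, -119.6], [189.0, 118.3]]
```

View pics/f.png

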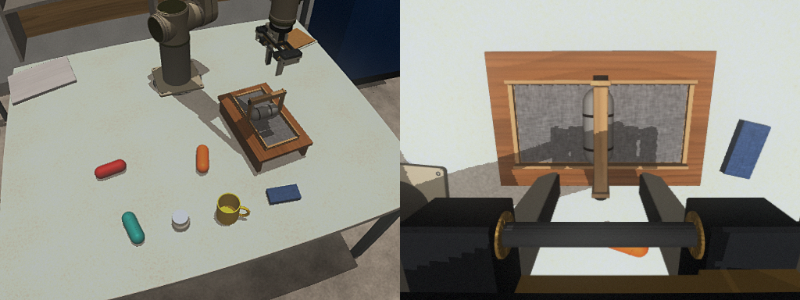

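The tray sits centred on the riser to about 1–2 mm and square, with the flask about 3 mm from the middle. The bystanders are unmoved, so I'm handing in.

```bash
python3 -c "
from plant import robot
print(robot.close_job())"
```

```text
the job is handed in; nothing more can be done
None
```

The job is done and handed in at about 35 s of the 72 s. I lifted the tray by its bar and rolled the flask to the middle with small tilts, with the tray never more than about 0.035 rad off level. I then held it level above the riser for about 7.7 s, set it down gently and let go.

- **Flask:** it stayed 3.6 mm off the middle throughout the hold. After release the cameras put it 2–3 mm off. It never came near the end rims; it went past the middle once, by 16 mm, before I brought it back.
- **Tray:** the wrist and top cameras put it within about 2.5 mm of the riser's centre and square to within 0.7°.
- **Disagreements:** the scene camera read the tray 4 mm off along its length, but it also showed the riser itself shifted by about 2.5 mm, so I put this down to calibration. The flask's rolling resistance was nearer 0.02 rad than the stated 0.004, so the first tilts fell short and a later one overshot.
- **Surroundings:** in the last picture everything else looked to be where it started; I did not measure it again.

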